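Ball-dish level check of a swivel head

TASK

Lift the white ball dish out of its black parking block by the blue handle and, keeping it level so that the loose steel ball stays in the middle, slide its square stem fully home into the square tube of the swivel head. Then turn the dish, and the tube with it, a quarter turn anticlockwise seen from above against the head's return spring, and finish while holding it there by the handle: still seated and level, at rest, with the ball in the middle. Leave the spool, the lamp cup and the jar where they stand.

Things in the scene. Friction and masses are not known exactly. Their poses are not given: they have to be found in the camera images.
- dish: Loose white round dish, 117 mm across, 0.2 to 0.3 kg. Origin: centre of the flat seat face under the dish; z up. Inside: a shallow 10 degree cone, lowest point 6 mm and rim top 22 mm above the origin. Its stem points down and stands in the parking block's hole at the start, seat face on the block's top. A blue bridge handle crosses it along its y axis, its legs on the rim at y = +-56 mm.
- dish_handle (a point): Centre of the blue handle bar, 72 mm above the dish's origin, straight over its middle. The bar is flat and upright: 10 mm thick along x (to pinch), 60 mm long along y, from 59 to 85 mm above the origin; sloping legs run down from its ends to the rim.
- stem_tip (a point): Centre of the lower end of the dish's aluminium stem, 34 mm below the dish's origin. The stem is 24 mm square, sides along the dish's x and y; its last 6 mm is only 20 mm square.
- dish_middle (a point): Lowest point of the dish's inside, at its centre, 6 mm above the dish's origin.
- ball_center (a point): Centre of the loose steel ball, 25 mm across, 64 g, lying in the middle of the dish under the handle; it rolls freely. At rest in the middle its centre is 19 mm above the dish's origin, its top 31 mm.
- park: Fixed black parking block, 80 x 80 mm, 50 mm high; origin at the centre of its underside. Square through hole of 30 mm in its top (3 mm loose on each side of the stem), sides along its x and y.
- head: Fixed round grey base of the swivel head, 154 mm across, 30 mm high; origin at the centre of its underside. A white mark on its top at its +x edge shows zero, a yellow mark at its +y edge the quarter turn.
- swivel (a joint): Angle of the turning tube, rad. 0 at the start, on its stop, red pointer at the white mark; grows anticlockwise seen from above; the quarter turn is 1.57, pointer at the yellow mark; far stop 2.3. A spring always pulls it back to 0: 0.03 N m at 0, 0.08 N m at the quarter turn. The stem has about 0.06 rad of play in the tube either way.
- head_seat (a point): Centre of the top face of the aluminium tube, a 56 mm square block, its top 70 mm above the table; z up, x and y along its sides, turning with it (x over the red pointer). Its square hole: 25.5 mm wide (0.75 mm clear each side), 2 mm chamfer, 40 mm deep. The stem fits in any of four directions; fully home, the dish's seat face lies on this face.
- spool: Bystander: blue flanged spool standing on the table, 54 mm across, 35 mm high; origin at the centre of its underside.
- lampcup: Bystander: white shallow lamp cup on the table, 104 mm across, 28 mm high; origin at the centre of its underside.
- jar: Bystander: closed white jar on the table, 60 mm across, 70 mm high; origin at the centre of its underside.
Things that resemble listed ones, but are neither listed nor needed, are in the scene too. Leave any brown or turquoise look-alike of the dish alone.

How it is judged:
On the way, in this order (a step that is already met when the one before it is completed fails the run):
1. the dish is lifted clear of the parking block, held by the handle, with the ball in it (z of dish in the frame of park above 0.088 m and contact force between dish and park below 0.05 N and contact force between the fingers and dish above 1 N and horizontal distance between ball_center and dish_middle below 0.03 m), for 0.2 s.
2. the stem is fully home in the tube (seat face within 4 mm of the tube's top) before the head has been turned (under 0.3 rad), with the ball in the dish (z of dish in the frame of head_seat below 0.004 m and horizontal distance between dish and head_seat below 0.004 m and angle between dish's own z axis and vertical below 0.08 rad and value of joint swivel below 0.3 rad and horizontal distance between ball_center and dish_middle below 0.03 m), for 0.2 s.
At the end, for the whole second after the job is handed in: Dish seated in the head (within 4 mm of the tube's top and axis, tilt under 0.08 rad), head at rest at 1.37 to 1.77 rad, fingers holding the handle (1 N, TCP within 40 mm), ball in the dish within 15 mm of its middle, bystanders upright within 30 mm of their places (z of dish in the frame of head_seat below 0.004 m and horizontal distance between dish and head_seat below 0.004 m and angle between dish's own z axis and vertical below 0.08 rad and value of joint swivel between 1.37 and 1.77 rad and velocity of joint swivel between -0.1 and 0.1 rad/s and contact force between the fingers and dish above 1 N and distance between the grasp point and dish_handle below 0.04 m and horizontal distance between ball_center and dish_middle below 0.015 m and height (world z) of ball_center above 0.08 m and z of ball_center in the frame of dish below 0.026 m and angle between each of spool, lampcup, jar's own z axis and vertical below 0.2 rad and distance of each of spool, lampcup, jar from where it was at the start of the episode below 0.03 m); the arm keeps its last pose, push and grip.
It fails at once if the ball is more than 30 mm from the middle of the dish (horizontal distance between ball_center and dish_middle above 0.03 m or z of ball_center in the frame of dish above 0.045 m).
It fails at once if the dish is tilted more than 0.2 rad (angle between dish's own z axis and vertical above 0.2 rad).
It fails at once if the blue spool is moved more than 30 mm or tipped (distance of spool from where it was at the start of the episode above 0.03 m or angle between spool's own z axis and vertical above 0.3 rad).
It fails at once if the white lamp cup is moved more than 30 mm or tipped (distance of lampcup from where it was at the start of the episode above 0.03 m or angle between lampcup's own z axis and vertical above 0.3 rad).
It fails at once if the jar is moved more than 30 mm or tipped (distance of jar from where it was at the start of the episode above 0.03 m or angle between jar's own z axis and vertical above 0.3 rad).
It also fails if it takes over 58 s, if anything falls off the work surface, if the arm or the gripper's body presses on something with over 40 N, if the wrist force passes 120 N, or if a joint passes its speed limit or range.

ROBOT

A 6-joint arm with a two-finger parallel gripper is mounted at the origin on the work surface. World frame = base frame: x ahead of the robot, y to its left, z up, the work surface at z = 0. Lengths are in m, angles in rad, forces in N, time in s.
With the tool pointing down it reaches from about 0.375 to 0.975 m from the base axis. Payload 3.8 kg.
Tool frame: the origin (TCP) lies between the finger pads, 19 mm behind the fingertips; this is the grasp point; z points along the fingers, y is the line along which they close (so a half turn about z gives the same grasp; the last joint's range is limited). The gripper opens to 85 mm and grips with 20 to 120 N. Pads are 22 mm wide; open, the fingers measure 114 mm over their backs; the gripper's body (76 mm by 85 mm) begins 54 mm behind the grasp point. The pads swing forward as they close: fully open they stand 13 mm farther back than shut.
Start: joints at [-1.351, 0.264, 1.604, -0, 1.274, -0.037], TCP at [0.171, -0.653, 0.25] pointing down, gripper open.
Joint ranges: [-2.63, 2.63], [-0.94, 2.18], [0.31, 2.57], [-1.31, 4.45], [0, 2.66], [-2.55, 2.55]. Speed limits (rad/s): [2.57, 2.57, 3.14, 3.14, 3.14, 3.14].

INTERFACE

Orientations are given as a rotation vector (axis times angle).
In Python, from workcell import status, read_camera, workorder, masks_of gives the robot as it stands.
- The arm moves only by the tool drive_tool, never from a script. Its argument "rows" is a list of rows, each a list of 7 numbers: the turn, a rotation vector about the tool's x, y, z in degrees, then the shift along the tool's x, y, z in m, then the opening, from 0 (shut) to 1 (fully open). In form: [[ax, ay, az, tx, ty, tz, claw], ...]. A call has 1 to 8 rows; each row shifts and turns the commanded pose from where the row before left it, along the tool's axes as they then stand; what a row does not reach is not made up. A row lasts 1/12 s, in which the tool goes at most 41.7 mm and 7.16 degrees, less where a joint would pass 70% of its speed; a pose out of reach is approached as far as the arm can. A call is refused whole if a number of a shift passes 0.0417 or a number of a turn 7.16, either way. A call with a gripper value outside its range is refused whole. The fingers move at their own pace and stop on an object; "force" is the grip in N (left out, the last holds). Time passes only in rows, so rows that do not move let the fingers close. It gives the time, the measured TCP pose, the force, the opening and the grip force at its end, in the units of the state.
- status.read_state(): the state, without advancing time (a new reading comes with each control period).
- read_camera(name): name is "side" or "top"; returns a dict with "color" (400x640x3 uint8, red, green, blue), "intrinsics" (3x3 intrinsics, pixels), "world_from_camera" (4x4, takes a point from camera to world coordinates). Camera axes: x right, y up, looking along -z (the intrinsics and any distortion apply to the point x, -y, -z); pixel columns grow to the right and rows downward; lengths in m; the calibration is good to about 2 mm. A picture is of the moment at which its call begins. There is no depth.
- workorder.finish_job(): hands the job in; it is judged then, once.
Trained networks look in a picture, given as the dict that the camera call returned (one of the last four; its "shot" number tells which), for a name from the list of things; names that differ only in an ending like _2 or _b are one class to them, and where a whole thing is asked for, a point or a joint stands for the part that bears it (a point fixed in the world has none). Each returns a list of dicts, best first, with "score" (0 to 1); they miss things now and then, are a little off and sometimes report something else, mostly with a low value. They report only what shows in the picture. A call takes as long as a camera call. They do not tell look-alikes from the thing itself.
- masks_of(picture, name): "mask" (400x640 bool, what is visible of it) and "bbox" ([left, top, right, bottom] in pixels, round what is visible of it).
The state is a dict: "time": time; "q": joint angles; "joint_vel": joint speeds; "joint_torque": joint torques, N m; "tool_pos": TCP position; "tcp_rot": TCP orientation; "wrist_force": force on the tool from outside, world axes, zero at the start; "torque": the same for the moment, N m; "width": opening from 0.0 (shut) to 1.0 (fully open); "grip_force": force on a finger pad.
Only numpy, scipy, OpenCV 4.12 (cv2) and the standard library are available. Lean on these libraries where they do the work, as an engineer would, in place of code of your own. Each camera call takes 0.05 s, during which the arm holds its last target. There are 200 camera calls.

## Working session

There is one attempt and no reset: what is moved stays moved. The work goes in short steps, Python scripts to look and compute and a tool call to move; the robot and the scene stay as the last step left them, time stands still between calls to the robot, and variables do not carry over. Pictures are saved under pics/ and viewed, at most 10 in all, crops included, and the job is handed in when it is done.

Besides the shell and the picture viewer there is one more tool, called after "Request:" by a JSON object that holds its "fn" and its "kwargs". drive_tool: Moves the arm, as the interface text tells. Its arguments: {"type":"object","properties":{"rows":{"type":"array"},"force":{"type":"number"}},"required":["rows"]}

```bash
mkdir -p pics; ls
python3 - <<'E'
from workcell import status, read_camera, workorder, masks_of
import cv2,numpy as np,pickle
D={}
for n in("top","side"):
    p=read_camera(n);D[n]=p
    cv2.imwrite(f"pics/{n}0.png",p["color"][:,:,::-1])
    print(n,p["intrinsics"].tolist(),p["world_from_camera"].round(4).tolist(),[k for k in p])
    for t in("dish","park","head","swivel","spool","lampcup","jar","ball_center"):
        print(t,[(round(m["score"],2),m["bbox"]) for m in masks_of(p,t)])
pickle.dump(D,open("d0.pkl","wb"))
print(status.read_state())
E
```

```text
pics
top [[405.77251656149326, 0.0, 321.25485689232346], [0.0, 405.77251656149326, 199.59476498262703], [0.0, 0.0, 1.0]] [[0.0221, 0.9926, -0.1195, 0.4696], [-0.9997, 0.0202, -0.0165, 0.0972], [-0.014, 0.1198, 0.9927, 1.0361], [0.0, 0.0, 0.0, 1.0]] ['color', 'intrinsics', 'world_from_camera', 'shot']
dish [(0.74, [426.7, 117.6, 477.3, 167.4]), (0.69, [421.0, 274.0, 472.8, 326.0]), (0.57, [427.6, 196.6, 480.9, 246.1]), (0.26, [171.0, 261.9, 202.6, 288.4])]
park [(0.54, [429.2, 198.5, 483.9, 249.8]), (0.25, [449.8, 217.6, 458.3, 228.5])]
head []
swivel [(0.73, [275.0, 215.0, 303.9, 256.1])]
spool [(0.89, [361.5, 230.4, 384.4, 252.0])]
lampcup [(0.68, [431.5, 197.2, 481.5, 248.7]), (0.63, [305.9, 111.7, 346.6, 150.9])]
jar [(0.96, [170.0, 264.3, 200.8, 288.3])]
ball_center [(0.51, [451.4, 217.4, 461.2, 230.8]), (0.25, [431.4, 199.2, 481.6, 247.3])]
side [[400.3845986383283, 0.0, 315.83811388375756], [0.0, 400.3845986383283, 194.62741199613055], [0.0, 0.0, 1.0]] [[-0.9269, 0.1935, -0.3215, 0.259], [-0.3752, -0.4951, 0.7837, 0.8858], [-0.0075, 0.847, 0.5315, 0.6302], [0.0, 0.0, 0.0, 1.0]]
[... 564 characters left out ...]
1])]
{'time': 0.9, 'q': array([-1.35088170e+00,  2.63879892e-01,  1.60396872e+00,  2.96108432e-05,
        1.27369974e+00, -3.68839392e-02]), 'joint_vel': array([-1.38886066e-03,  7.80492443e-04,  3.94583873e-04,  1.84259206e-03,
        8.40701584e-04,  3.39577821e-06]), 'joint_torque': array([ 1.82434316e-03, -5.15049541e+01, -3.67732465e+01,  3.43205484e-04,
        6.48472324e-04,  9.79504733e-06]), 'tool_pos': array([ 0.17146025, -0.65287146,  0.25001021]), 'tcp_rot': array([3.11569203e+00, 4.02251960e-01, 5.06484334e-05]), 'wrist_force': array([0.00794176, 0.38764281, 0.14476331]), 'torque': array([ 0.00373472, -0.01921838, -0.05031733]), 'grip_force': 0.0, 'width': 1.0050222344331952}
```

Run:
```python
import cv2,numpy as np
t=cv2.imread("pics/top0.png");s=cv2.imread("pics/side0.png")
cv2.imwrite("pics/a.png",cv2.resize(t[95:345,160:500],(800,588),interpolation=cv2.INTER_CUBIC))
cv2.imwrite("pics/b.png",cv2.resize(s[110:300,210:460],(780,593),interpolation=cv2.INTER_CUBIC))
```

```text
(no output)
```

View pics/a.png

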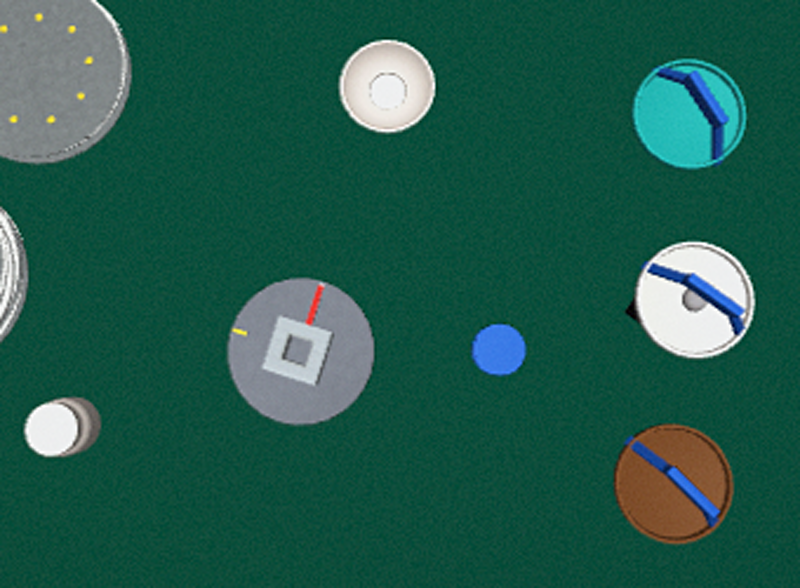

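View pics/b.png

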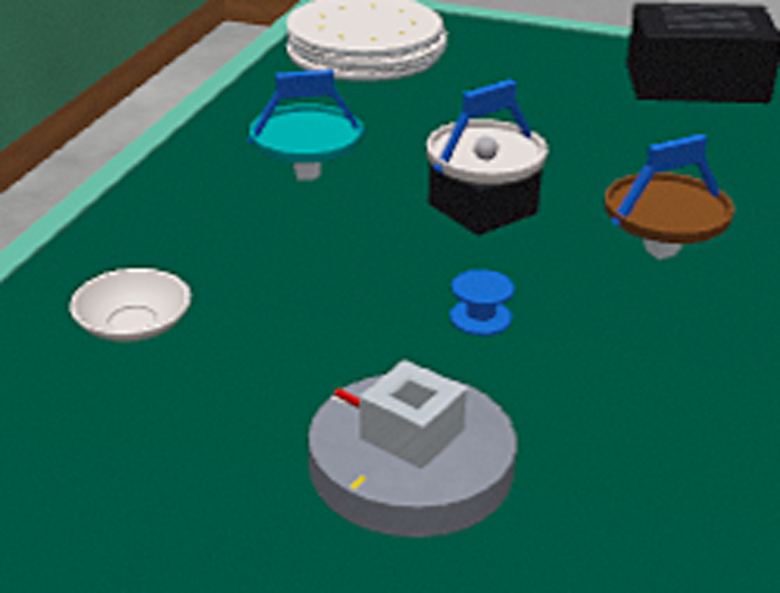

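The white dish at top px (455,222) is the only one with a ball and a black block. The look-alikes are turquoise at (453,142) and brown at (447,300), and the lamp cup at (325,131) is also white. The head's tube is at (287,244), with the spool at (372,243) and the jar at (183,277). Next I'll fit poses by model rendering.

```bash
cat > fit.py <<'E'
import cv2,numpy as np
from scipy.optimize import minimize
S=4
def proj(P,p):
    T=np.linalg.inv(p["world_from_camera"]);c=P@T[:3,:3].T+T[:3,3];K=p["intrinsics"]
    return np.c_[K[0,0]*c[:,0]/-c[:,2]+K[0,2],K[1,1]*c[:,1]/c[:,2]+K[1,2]]
def box(x,y,z0,z1):
    return np.array([[a,b,c] for a in x for b in y for c in (z0,z1)])
def disc(r,*zs):
    t=np.linspace(0,2*np.pi,60);return np.concatenate([np.c_[r*np.cos(t),r*np.sin(t),0*t+z] for z in zs])
def dishparts(park=True,base=None):
    L=[]
    if park: L+=[box((-.04,.04),(-.04,.04),-.05,0)]
    L+=[np.r_[disc(.0585,.022),disc(.05,.010)],disc(.0555,.022),
       disc(.0125,.019)]  # ball replaced by camera-facing approx
    t=[]
    for s in(1,-1):
        t.append(np.array([[a,s*b,c] for a in(-.005,.005) for b,c in((.026,.080),(.030,.065),(.0515,.022),(.0585,.022),(.032,.085))]))
    t.append(box((-.005,.005),(-.03,.03),.059,.085))
    return L,t
def headparts():
    return [disc(.077,0,.03),disc(.077,.03),box((-.028,.028),(-.028,.028),.03,.07),box((-.028,.028),(-.028,.028),.07,.07),box((-.0138,.0138),(-.0138,.0138),.07,.07)]
def place(P,x,y,z,yaw):
    c,s=np.cos(yaw),np.sin(yaw);return P@np.array([[c,s,0],[-s,c,0],[0,0,1]])+[x,y,z]
def render(parts,pose,p,win):
    x0,y0,w,h=win;lab=np.zeros((h*S,w*S),np.uint8)
    for i,(P,l) in enumerate(parts):
        q=proj(place(P,*pose),p);q=(q+.5-[x0,y0])*S-.5
        cv2.fillConvexPoly(lab,cv2.convexHull(np.round(q*16).astype(np.int32)),l,shift=4)
    return lab
def ssph(c,r):
    u=np.random.default_rng(0).normal(size=(300,3));return c+r*u/np.linalg.norm(u,axis=1)[:,None]
def labelled(kind):
    if kind=="head": return [(P,i+1) for i,P in enumerate(headparts())]
    L,t=dishparts(kind=="park"); L[-1]=ssph(np.array([0,0,.019]),.0125)
    o=[(P,i+1) for i,P in enumerate(L)];return o+[(P,6) for P in t[:2]]+[(t[2],7)]
def cost(v,z,parts,p,win):
    x0,y0,w,h=win;lab=render(parts,(v[0],v[1],z,v[2]),p,win);n=8
    A=np.stack([cv2.resize((lab==i).astype(np.float32),(w,h),interpolation=cv2.INTER_AREA).ravel() for i in range(n)],1)
    A=cv2.GaussianBlur(A.reshape(h,w,n),(0,0),.6).reshape(-1,n)
    I=p["color"][y0:y0+h,x0:x0+w].reshape(-1,3)/255.
    r=I-A@np.linalg.lstsq(A,I,rcond=None)[0];return (np.clip(np.abs(r),0,.25)**2).sum()
def fit(p,kind,z,guess,yaws,pad=6):
    parts=labelled(kind);best=None
    q=np.concatenate([proj(place(P,*guess,z,0),p) for P,_ in parts]);a=q.min(0).astype(int)-pad;b=q.max(0).astype(int)+pad
    win=(max(a[0],0),max(a[1],0),b[0]-a[0],b[1]-a[1])
    c=[]
    for yw in yaws:
        s=np.array([[guess[0],guess[1],yw]]*4)+np.array([[0,0,0],[.008,0,0],[0,.008,0],[0,0,.15]])
        r=minimize(cost,s[0],args=(z,parts,p,win),method="Nelder-Mead",options=dict(initial_simplex=s,xatol=1e-4,fatol=1e-4));c.append(r)
    r=min(c,key=lambda r:r.fun);return r.x,r.fun
def ray(p,u,v,z):
    K=p["intrinsics"];d=p["world_from_camera"][:3,:3]@np.array([(u-K[0,2])/K[0,0],-(v-K[1,2])/K[1,1],-1]);o=p["world_from_camera"][:3,3]
    return (o+d*(z-o[2])/d[2])[:2]
E
cat > run0.py <<'E'
from fit import *
import pickle
D=pickle.load(open("d0.pkl","rb"))
t=D["top"];gd=ray(t,455,222.5,.072);gh=ray(t,160+299/2.353,95+350/2.353,.07)
print("guess",gd,gh, "spool",ray(t,372.5,243,.035),"jar",ray(t,181,277,.07),"lamp",ray(t,325,131,.028))
out={}
for n in D:
    for k,z,g,ys in(("park",.05,gd,np.arange(-1.5,1.6,.4)),("head",0,gh,np.arange(-.7,.8,.35))):
        x,f=fit(D[n],k,z,g,ys);out[n,k]=x;print(n,k,x.round(4),round(f,3))
        im=cv2.resize(D[n]["color"][:,:,::-1],None,fx=4,fy=4,interpolation=cv2.INTER_CUBIC)
        for P,l in labelled(k):
            q=(proj(place(P,x[0],x[1],z,x[2]),D[n])+.5)*4-.5
            cv2.polylines(im,[cv2.convexHull(q.astype(np.int32))],True,(0,255,255) if l%2 else (255,0,255),1)
        c=(proj(np.array([[x[0],x[1],.07]]),D[n])[0]*4).astype(int);out[n,k,"im"]=cv2.resize(im[c[1]-140:c[1]+140,c[0]-190:c[0]+190],(398,295))
cv2.imwrite("pics/ov.png",np.vstack([np.hstack([out[n,k,"im"] for k in("park","head")]) for n in D]))
E
python3 run0.py
```

```text
guess [ 0.53746251 -0.20441354] [0.47879893 0.19196695] spool [ 0.48554219 -0.0140028 ] jar [0.39547003 0.4395918 ] lamp [0.76753537 0.10831459]
top park [ 0.5391 -0.2044 -0.5896] 72.427
top head [ 0.4791  0.1951 -0.284 ] 23.724
side park [ 0.5363 -0.1966 -0.5294] 52.179
side head [ 0.4776  0.1984 -0.2653] 20.552
```

View pics/ov.png

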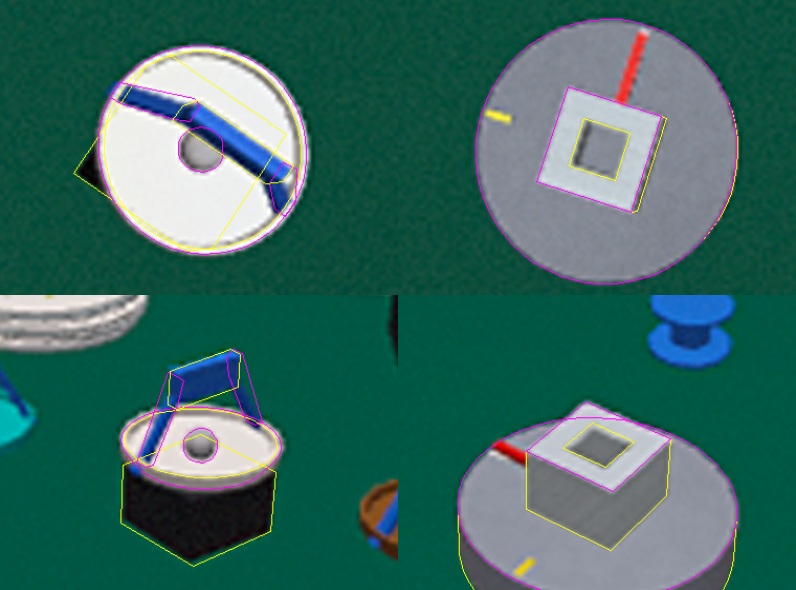

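Overlays match in all four views, with top-view poses dish (0.539,-0.204, yaw -0.58) and head (0.479,0.195, yaw -0.28). I'll move over the dish.

Request:
{"fn": "drive_tool", "kwargs": {"rows": [[0,0,0,0.0293,-0.0213,0,1],[0,0,0,0.0293,-0.0213,0,1],[0,0,0,0.0293,-0.0213,0,1],[0,0,0,0.0293,-0.0213,0,1],[0,0,0,0.0293,-0.0213,0,1],[0,0,0,0.0293,-0.0213,0,1],[0,0,0,0.0293,-0.0213,0,1],[0,0,0,0.0293,-0.0213,0,1]], "force": 40}}

```text
time: 1.57
tool_pos: [0.3557, -0.4271, 0.2502]
tcp_rot: [3.115, 0.402, 0.0]
wrist_force: [1.1, -0.2, -0.4]
width: 1.001
grip_force: 0.0
```

Request:
{"fn": "drive_tool", "kwargs": {"rows": [[0,0,0,0.0293,-0.0213,0,1],[0,0,0,0.0293,-0.0213,0,1],[0,0,0,0.0293,-0.0213,0,1],[0,0,0,0.0293,-0.0213,0,1],[0,0,0,0.0293,-0.0213,0,1],[0,0,0,0.0293,-0.0213,0,1],[0,0,0,0.0293,-0.0213,0,1],[0,0,0,0.0293,-0.0213,0,1]]}}

```text
time: 2.23
tool_pos: [0.5392, -0.2026, 0.2503]
tcp_rot: [3.115, 0.402, 0.001]
wrist_force: [0.5, -1.0, -0.0]
width: 0.999
grip_force: 0.0
```

Request:
{"fn": "drive_tool", "kwargs": {"rows": [[0,0,-7.0,0,0,0,1],[0,0,-7.0,0,0,0,1],[0,0,-7.0,0,0,0,1],[0,0,-7.0,0,0,0,1],[0,0,-7.0,0,0,0,1],[0,0,-7.0,0,0,0,1],[0,0,0,0,0,0,1],[0,0,0,0,0,0,1]]}}

```text
time: 2.9
tool_pos: [0.5383, -0.2042, 0.2501]
tcp_rot: [2.767, 1.487, 0.0]
wrist_force: [0.0, -0.0, 0.8]
width: 1.002
grip_force: 0.0
```

Request:
{"fn": "drive_tool", "kwargs": {"rows": [[0,0,0,0,0,0.03,1],[0,0,0,0,0,0.03,1],[0,0,0,0,0,0.03,1],[0,0,0,0,0,0.02,1],[0,0,0,0,0,0.018,1],[0,0,0,0,0,0,1],[0,0,0,0,0,0,0.6],[0,0,0,0,0,0,0.4]], "force": 40}}

```text
time: 3.57
tool_pos: [0.5392, -0.2046, 0.1232]
tcp_rot: [2.764, 1.49, 0.002]
wrist_force: [-0.7, 0.7, 0.8]
width: 0.746
grip_force: 0.0
```

Request:
{"fn": "drive_tool", "kwargs": {"rows": [[0,0,0,0,0,0,0.3],[0,0,0,0,0,0,0.25],[0,0,0,0,0,0,0.2],[0,0,0,0,0,0,0.15],[0,0,0,0,0,0,0.1],[0,0,0,0,0,0,0.05],[0,0,0,0,0,0,0],[0,0,0,0,0,0,0]]}}

```text
time: 4.23
tool_pos: [0.5386, -0.2044, 0.1228]
tcp_rot: [2.764, 1.492, 0.001]
wrist_force: [-2.6, 0.3, 5.2]
width: 0.111
grip_force: 39.7
```

Run:
```python
from workcell import status, read_camera
from fit import *
s=status.read_state();print(s["time"],s["tool_pos"],s["tcp_rot"],s["wrist_force"],s["torque"],s["width"],s["grip_force"])
a=[]
for n in("top","side"):
    p=read_camera(n);x=proj(np.array([[.539,-.204,.1]]),p)[0].astype(int)
    a.append(cv2.resize(p["color"][x[1]-45:x[1]+35,x[0]-50:x[0]+50,::-1],(400,320),interpolation=cv2.INTER_CUBIC))
cv2.imwrite("pics/g.png",np.hstack(a))
```

```text
4.2333 [ 0.53862452 -0.20435132  0.12282044] [2.76397842e+00 1.49181207e+00 7.48060147e-04] [-2.60064535  0.25168203  5.23028551] [-0.00099037  0.22444348  0.04594271] 0.11052748762084068 39.71082150936127
```

View pics/g.png

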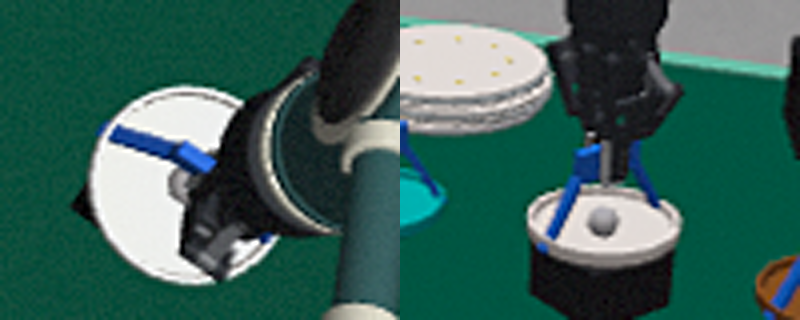

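Grip holds on the bar and the ball is in the middle. Lift gently.

Request:
{"fn": "drive_tool", "kwargs": {"rows": [[0,0,0,0,0,-0.002,0],[0,0,0,0,0,-0.004,0],[0,0,0,0,0,-0.006,0],[0,0,0,0,0,-0.008,0],[0,0,0,0,0,-0.008,0],[0,0,0,0,0,-0.008,0],[0,0,0,0,0,-0.008,0],[0,0,0,0,0,-0.008,0]], "force": 50}}

```text
time: 5.0
tool_pos: [0.5385, -0.2043, 0.1752]
tcp_rot: [2.764, 1.492, 0.001]
wrist_force: [-0.6, 1.3, -2.2]
width: 0.108
grip_force: 48.7
```

Request:
{"fn": "drive_tool", "kwargs": {"rows": [[0,0,0,0,0,-0.008,0],[0,0,0,0,0,-0.008,0],[0,0,0,0,0,-0.006,0],[0,0,0,0,0,-0.004,0],[0,0,0,0,0,-0.002,0],[0,0,0,0,0,0,0],[0,0,0,0,0,0,0],[0,0,0,0,0,0,0]]}}

```text
time: 5.67
tool_pos: [0.5379, -0.204, 0.2014]
tcp_rot: [-2.764, -1.492, 0.001]
wrist_force: [0.8, 0.1, -1.9]
width: 0.109
grip_force: 48.7
```

```bash
cat > look.py <<'E'
import sys
from workcell import status, read_camera
from fit import *
s=status.read_state();r=s["tcp_rot"];T=s["tool_pos"];a=2*np.arctan2(r[1],r[0]);tilt=np.linalg.norm(r[2])
print("t",s["time"],"tcp",T.round(4),"rot",r.round(4),"psi",round(a-np.pi/2,4),"F",s["wrist_force"].round(2),"M",s["torque"].round(3),"w",round(s["width"],3))
dz=float(sys.argv[1]) if len(sys.argv)>1 else .0725   # TCP height above dish origin
ims=[]
for n in("top","side"):
    p=read_camera(n);L=[l for l in labelled("dish")];z=T[2]-dz;ps=(T[0],T[1],z,a-np.pi/2)
    im=cv2.resize(p["color"][:,:,::-1],None,fx=4,fy=4,interpolation=cv2.INTER_CUBIC)
    for P,l in L:
        if l==1 and False: continue
        q=(proj(place(P,*ps),p)+.5)*4-.5;cv2.polylines(im,[cv2.convexHull(q.astype(np.int32))],True,(0,255,255) if l%2 else (255,0,255),1)
    c=(proj(np.array([T-[0,0,.05]]),p)[0]*4).astype(int);y0,x0=max(c[1]-190,0),max(c[0]-200,0)
    ims.append(cv2.resize(im[y0:y0+380,x0:x0+400],(400,380)))
cv2.imwrite("pics/%s.png"%sys.argv[2],np.hstack(ims))
E
python3 look.py .0725 lift
```

```text
t 5.6667 tcp [ 0.5379 -0.204   0.2014] rot [-2.7639e+00 -1.4917e+00  1.1000e-03] psi -6.8642 F [ 0.79  0.11 -1.93] M [-0.014  0.034 -0.013] w 0.109
```

View pics/lift.png

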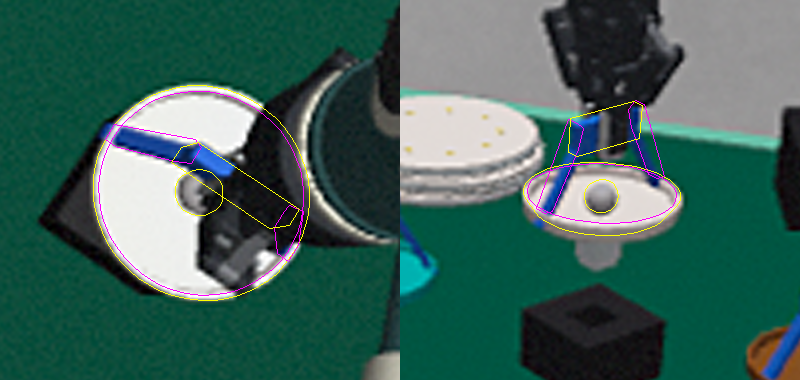

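Dish is lifted level, ball centred and on the overlay. Turn 17° to match the tube, then carry.

Request:
{"fn": "drive_tool", "kwargs": {"rows": [[0,0,-1,0,0,0,0],[0,0,-2,0,0,0,0],[0,0,-2.75,0,0,0,0],[0,0,-2.75,0,0,0,0],[0,0,-2.75,0,0,0,0],[0,0,-2.75,0,0,0,0],[0,0,-2,0,0,0,0],[0,0,-1,0,0,0,0]]}}

```text
time: 6.43
tool_pos: [0.5382, -0.2041, 0.2017]
tcp_rot: [-2.511, -1.887, 0.0]
wrist_force: [-0.0, 0.6, -1.9]
width: 0.106
grip_force: 48.7
```

Request:
{"fn": "drive_tool", "kwargs": {"rows": [[0,0,0,0.0018,-0.0008,0,0],[0,0,0,0.0036,-0.0017,0,0],[0,0,0,0.0055,-0.0025,0,0],[0,0,0,0.0073,-0.0033,0,0],[0,0,0,0.0091,-0.0042,0,0],[0,0,0,0.0109,-0.005,0,0],[0,0,0,0.0109,-0.005,0,0],[0,0,0,0.0109,-0.005,0,0]]}}

```text
time: 7.1
tool_pos: [0.5284, -0.1373, 0.202]
tcp_rot: [-2.513, -1.885, -0.0]
wrist_force: [-0.8, 0.4, -2.5]
width: 0.11
grip_force: 48.7
```

Request:
{"fn": "drive_tool", "kwargs": {"rows": [[0,0,0,0.0109,-0.005,0,0],[0,0,0,0.0109,-0.005,0,0],[0,0,0,0.0109,-0.005,0,0],[0,0,0,0.0109,-0.005,0,0],[0,0,0,0.0109,-0.005,0,0],[0,0,0,0.0109,-0.005,0,0],[0,0,0,0.0109,-0.005,0,0],[0,0,0,0.0109,-0.005,0,0]]}}

```text
time: 7.77
tool_pos: [0.5146, -0.0428, 0.202]
tcp_rot: [2.514, 1.884, 0.0]
wrist_force: [-0.3, 0.8, -2.9]
width: 0.109
grip_force: 48.7
```

Request:
{"fn": "drive_tool", "kwargs": {"rows": [[0,0,0,0.0109,-0.005,0,0],[0,0,0,0.0109,-0.005,0,0],[0,0,0,0.0109,-0.005,0,0],[0,0,0,0.0109,-0.005,0,0],[0,0,0,0.0109,-0.005,0,0],[0,0,0,0.0109,-0.005,0,0],[0,0,0,0.0109,-0.005,0,0],[0,0,0,0.0109,-0.005,0,0]]}}

```text
time: 8.43
tool_pos: [0.5007, 0.0522, 0.202]
tcp_rot: [2.514, 1.884, 0.0]
wrist_force: [0.2, -0.2, -2.4]
width: 0.115
grip_force: 48.7
```

Request:
{"fn": "drive_tool", "kwargs": {"rows": [[0,0,0,0.0109,-0.005,0,0],[0,0,0,0.0109,-0.005,0,0],[0,0,0,0.0109,-0.005,0,0],[0,0,0,0.0109,-0.005,0,0],[0,0,0,0.0109,-0.005,0,0],[0,0,0,0.0109,-0.005,0,0],[0,0,0,0.0109,-0.005,0,0],[0,0,0,0.0109,-0.005,0,0]]}}

```text
time: 9.1
tool_pos: [0.4867, 0.1471, 0.202]
tcp_rot: [2.514, 1.884, 0.0]
wrist_force: [-0.8, -0.1, -2.9]
width: 0.111
grip_force: 48.7
```

Request:
{"fn": "drive_tool", "kwargs": {"rows": [[0,0,0,0.01,-0.0046,0,0],[0,0,0,0.0082,-0.0038,0,0],[0,0,0,0.0064,-0.0029,0,0],[0,0,0,0.0046,-0.0021,0,0],[0,0,0,0.0027,-0.0013,0,0],[0,0,0,0.001,-0.0005,0,0],[0,0,0,0,0,0,0],[0,0,0,0,0,0,0]]}}

```text
time: 9.77
tool_pos: [0.4816, 0.1814, 0.202]
tcp_rot: [2.514, 1.884, -0.0]
wrist_force: [0.3, 0.1, -2.6]
width: 0.11
grip_force: 48.7
```

```bash
sed -i 's/^s=status.*tilt=.*/s=status.read_state();r=s["tcp_rot"];T=s["tool_pos"];a=2*np.arctan2(r[1],r[0]);a=(a+np.pi)%(2*np.pi)-np.pi/' look.py; sed -i 's/    ims.append/    globals()[n+"p"]=p\n    ims.append/' look.py
cat >> look.py <<'E'
import pickle;pickle.dump((topp,sidep,s),open(sys.argv[2]+".pkl","wb"))
E
python3 look.py .0725 over
```

```text
t 9.7667 tcp [0.4816 0.1814 0.202 ] rot [ 2.5138e+00  1.8840e+00 -3.0000e-04] psi -0.2845 F [ 0.35  0.15 -2.63] M [-0.023 -0.04   0.082] w 0.11
```

View pics/over.png

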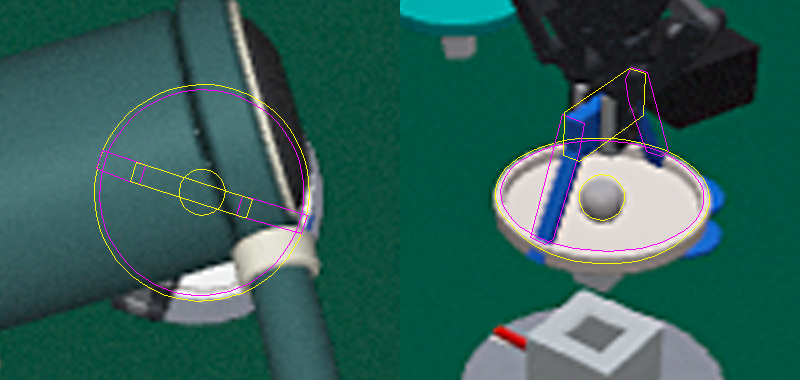

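Request:
{"fn": "drive_tool", "kwargs": {"rows": [[0,0,0,0.002,-0.001,0,0],[0,0,0,0.004,-0.002,0,0],[0,0,0,0.004,-0.002,0.002,0],[0,0,0,0.0025,-0.0012,0.004,0],[0,0,0,0,0,0.004,0],[0,0,0,0,0,0.004,0],[0,0,0,0,0,0.002,0],[0,0,0,0,0,0,0]]}}

```text
time: 10.53
tool_pos: [0.4784, 0.1952, 0.1849]
tcp_rot: [-2.513, -1.884, 0.003]
wrist_force: [0.3, 0.6, -2.3]
width: 0.11
grip_force: 48.7
```

```bash
python3 look.py .0725 near
cat > rel.py <<'E'
import pickle,sys
from fit import *
topp,p,s=pickle.load(open(sys.argv[1]+".pkl","rb"))
T=s["tool_pos"];r=s["tcp_rot"];a=2*np.arctan2(r[1],r[0]);a=(a+np.pi)%(2*np.pi)-np.pi
# fit dish+ball in side view without handle, ignoring rows above the rim's upper part
import fit
L=[(P,l) for P,l in labelled("dish") if l<=3]
L=[(box((-.012,.012),(-.012,.012),-.028,0),4)]+L
for zz in (T[2]-.0725,T[2]-.0715,T[2]-.0735):
    q=proj(place(L[1][0],T[0],T[1],zz,0),p);lo=q.min(0).astype(int)-8;hi=q.max(0).astype(int)+8
    lo[1]=int(q[:,1].mean())-4   # lower half only (clear of the gripper)
    win=(lo[0],lo[1],hi[0]-lo[0],hi[1]-lo[1]-3)
    f=lambda v:cost([v[0],v[1],a-np.pi/2],zz,L,p,win)
    m=minimize(f,T[:2],method="Nelder-Mead",options=dict(initial_simplex=T[:2]+np.array([[0,0],[.006,0],[0,.006]]),xatol=1e-4,fatol=1e-4))
    print("z",zz.round(4),"dish side fit",m.x.round(4),"minus tcp",(m.x-T[:2]).round(4),m.fun.round(3))
E
python3 rel.py near; python3 rel.py lift
```

```text
t 10.5333 tcp [0.4784 0.1952 0.1849] rot [-2.5132 -1.8842  0.0029] psi -0.2842 F [ 0.35  0.6  -2.33] M [-0.008 -0.009  0.011] w 0.11
z 0.1124 dish side fit [0.4769 0.2016] minus tcp [-0.0016  0.0064] 64.337
z 0.1134 dish side fit [0.4762 0.2021] minus tcp [-0.0022  0.0069] 55.585
z 0.1114 dish side fit [0.4771 0.2002] minus tcp [-0.0013  0.005 ] 64.718Traceback (most recent call last):
  File "rel.py", line 3, in <module>
    topp,p,s=pickle.load(open(sys.argv[1]+".pkl","rb"))
                         ~~~~^^^^^^^^^^^^^^^^^^^^^^^^^
FileNotFoundError: [Errno 2] No such file or directory: 'lift.pkl'
```

View pics/near.png

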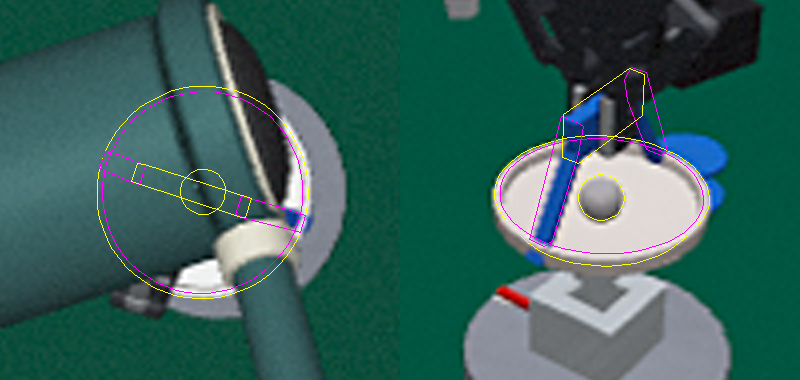

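Side view shows the stem tip right above the hole, and the top view's visible rim sits on the TCP-based overlay. Descend slowly watching force.

Request:
{"fn": "drive_tool", "kwargs": {"rows": [[0,0,0,0,0,0.002,0],[0,0,0,0,0,0.002,0],[0,0,0,0,0,0.002,0],[0,0,0,0,0,0.001,0],[0,0,0,0,0,0.001,0],[0,0,0,0,0,0.001,0],[0,0,0,0,0,0.001,0],[0,0,0,0,0,0,0]]}}

```text
time: 11.3
tool_pos: [0.479, 0.1954, 0.1758]
tcp_rot: [-2.514, -1.884, 0.0]
wrist_force: [-0.1, 0.8, -3.2]
width: 0.107
grip_force: 48.7
```

Tip is at about z 0.069 with no contact. Continue.

Request:
{"fn": "drive_tool", "kwargs": {"rows": [[0,0,0,0,0,0.001,0],[0,0,0,0,0,0.001,0],[0,0,0,0,0,0.001,0],[0,0,0,0,0,0.001,0],[0,0,0,0,0,0,0],[0,0,0,0,0,0,0]]}}

```text
time: 11.8
tool_pos: [0.479, 0.1954, 0.1719]
tcp_rot: [-2.514, -1.884, 0.0]
wrist_force: [-0.3, -0.2, -3.5]
width: 0.111
grip_force: 48.7
```

Request:
{"fn": "drive_tool", "kwargs": {"rows": [[0,0,0,0,0,0.001,0],[0,0,0,0,0,0.001,0],[0,0,0,0,0,0.001,0],[0,0,0,0,0,0,0],[0,0,0,0,0,0,0]]}}

```text
time: 12.22
tool_pos: [0.4796, 0.1957, 0.1705]
tcp_rot: [2.514, 1.884, 0.002]
wrist_force: [-2.5, -1.0, 5.6]
width: 0.103
grip_force: 50.0
```

```bash
cat > st.py <<'E'
from workcell import status, read_camera
import numpy as np,pickle
R=[]
for i in range(6):
    p=read_camera("side");s=status.read_state();R.append(np.r_[s["tool_pos"],s["wrist_force"],s["torque"]])
R=np.array(R);m=R.mean(0);print(s["time"],m.round(4),R.std(0).round(3));a=2*np.arctan2(s["tcp_rot"][1],s["tcp_rot"][0]);print("psi",(a+np.pi)%(2*np.pi)-np.pi-np.pi/2,s["tcp_rot"],s["width"])
F=m[3:6]-[0,0,-2.8];M=m[6:];rz=-.1
print("contact rx,ry",(rz*F[0]-M[1])/F[2],(M[0]+rz*F[1])/F[2])
E
python3 st.py; python3 look.py .0725 touch
python3 - <<'E'
import cv2,pickle,numpy as np
t,p,s=pickle.load(open("touch.pkl","rb"))
cv2.imwrite("pics/touch2.png",cv2.resize(p["color"][185:295,290:390,::-1],(640,600) if 0 else (540,594),interpolation=cv2.INTER_CUBIC))
E
```

```text
12.5167 [ 0.4796  0.1957  0.1705 -2.2584 -0.6425  4.9451 -0.1924  0.5284 -0.015 ] [0.    0.    0.    0.312 0.447 0.405 0.024 0.016 0.035]
psi -0.28426921640444913 [2.51348694e+00 1.88418242e+00 1.88481441e-03] 0.11157289317021284
contact rx,ry -0.03906984209580785 -0.01654083884681457
t 12.5167 tcp [0.4796 0.1957 0.1705] rot [2.5135e+00 1.8842e+00 1.9000e-03] psi -0.2843 F [-2.43  0.07  5.17] M [-0.204  0.515 -0.017] w 0.112
```

View pics/touch2.png

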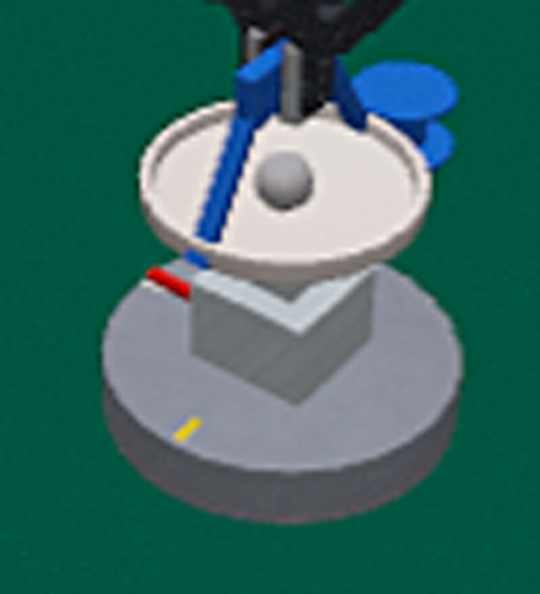

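```bash
cat > bias.py <<'E'
import pickle
from fit import *
import fit
D=pickle.load(open("d0.pkl","rb"));tp,sp,s=pickle.load(open("touch.pkl","rb"))
def nm(f,g,d=.005):
    g=np.array(g);return minimize(f,g,method="Nelder-Mead",options=dict(initial_simplex=np.r_[[g],g+d*np.diag([1,1,20][:len(g)])],xatol=1e-4,fatol=1e-4))
# gripped, still parked: recover top frame from g.png
g=cv2.imread("pics/g.png")[:,:400,::-1];sm=cv2.resize(g,(100,80),interpolation=cv2.INTER_AREA)
p=dict(D["top"]);x=proj(np.array([[.539,-.204,.1]]),p)[0].astype(int);c=p["color"].copy();c[x[1]-45:x[1]+35,x[0]-50:x[0]+50]=sm;pg=dict(p,color=c)
L=[(P,l) for P,l in labelled("park") if l<=3 or l>=6]
q=proj(place(disc(.0585,.022),.539,-.204,.05,0),p);lo=q.min(0).astype(int)-8;w=(lo[0],lo[1],int(q[:,0].mean())-lo[0]-2,int(q[:,1].ptp())+16) if hasattr(q,'ptp') else (lo[0],lo[1],int(q[:,0].mean())-lo[0]-2,int(np.ptp(q[:,1]))+16)
for nme,pp in(("top start",p),("top gripped",pg)):
    m=nm(lambda v:cost([v[0],v[1],-.581],.05,L,pp,w),[.539,-.204]);print(nme,m.x.round(4),m.fun.round(2))
# uncovered park block
P=[(box((-.04,.04),(-.04,.04),0,.05),1),(box((-.04,.04),(-.04,.04),.05,.05),2),(box((-.015,.015),(-.015,.015),.05,.05),3)]
for nme,pp in(("top",tp),("side",sp)):
    q=proj(place(P[0][0],.539,-.204,0,-.58),pp);lo=q.min(0).astype(int)-6;hi=q.max(0).astype(int)+6;w=(*lo,*(hi-lo))
    m=nm(lambda v:cost(v,0,P,pp,w),[.539,-.204,-.58]);print("park",nme,m.x.round(4),m.fun.round(2))
# head, tube-only in side at start and base in both
H=labelled("head")
for nme in("top","side"):
    for h,z in(("tube",H[2:]),("base",H[:2])):
        pp=D[nme];m=None
        if h=="tube":
            q=proj(place(H[2][0],.479,.196,0,-.28),pp);lo=q.min(0).astype(int)-2;hi=q.max(0).astype(int)+2;w=(*lo,*(hi-lo))
            m=nm(lambda v:cost(v,0,H,pp,w),[.479,.196,-.28]);print("tube",nme,m.x.round(4))
E
python3 bias.py
```

```text
top start [ 0.5392 -0.2042] 20.43
top gripped [ 0.5392 -0.2044] 18.36
park top [ 0.5393 -0.2058 -0.5964] 7.12
park side [ 0.5409 -0.1994 -0.5943] 39.33
tube top [ 0.4791  0.1953 -0.2822]
tube side [ 0.4775  0.1987 -0.2872]
```

```bash
cat > ball.py <<'E'
import pickle
from fit import *
D=pickle.load(open("d0.pkl","rb"))
def ballfit(p,c0):
    q=proj(np.array([c0]),p)[0];w=(int(q[0])-6,int(q[1])-6,13,13)
    def f(v):
        S_=[(ssph(np.array([v[0],v[1],c0[2]]),.0125),1)]
        return cost([0,0,0],0,S_,p,w)
    m=minimize(f,c0[:2],method="Nelder-Mead",options=dict(initial_simplex=np.array(c0[:2])+np.array([[0,0],[.005,0],[0,.005]]),xatol=1e-4,fatol=1e-5));return m.x.round(4),m.fun.round(3)
print("start side",ballfit(D["side"],[.537,-.198,.069]),"top",ballfit(D["top"],[.539,-.204,.069]))
for n in("over","near","touch"):
    _,p,s=pickle.load(open(n+".pkl","rb"));T=s["tool_pos"];x=ballfit(p,[T[0],T[1]+.004,T[2]-.0535]);print(n,x,"minus tcp",(x[0]-T[:2]).round(4))
E
python3 ball.py
```

```text
start side (array([ 0.5374, -0.1984]), np.float64(3.319)) top (array([ 0.538 , -0.2031]), np.float64(18.134))
over (array([0.4807, 0.1852]), np.float64(5.687)) minus tcp [-0.0009  0.0038]
near (array([0.478 , 0.1985]), np.float64(5.714)) minus tcp [-0.0004  0.0033]
touch (array([0.4784, 0.1994]), np.float64(6.288)) minus tcp [-0.0012  0.0037]
```

Request:
{"fn": "drive_tool", "kwargs": {"rows": [[0,0,0,0,-0.001,0,0],[0,0,0,0,0,0,0],[0,0,0,0,0,0,0]]}}

```text
time: 12.87
tool_pos: [0.4791, 0.1959, 0.1704]
tcp_rot: [2.513, 1.884, 0.003]
wrist_force: [-0.8, -1.4, 5.9]
width: 0.111
grip_force: 50.0
```

Request:
{"fn": "drive_tool", "kwargs": {"rows": [[0,0,0,0,-0.001,0,0],[0,0,0,0,0,0,0],[0,0,0,0,0,0,0]]}}

```text
time: 13.12
tool_pos: [0.4787, 0.196, 0.1704]
tcp_rot: [2.512, 1.883, 0.005]
wrist_force: [0.8, -2.6, 5.4]
width: 0.11
grip_force: 50.0
```

Request:
{"fn": "drive_tool", "kwargs": {"rows": [[0,0,0,0,0.001,0,0],[0,0,0,-0.001,0,0,0],[0,0,0,0,0,0,0],[0,0,0,0,0,0,0]]}}

```text
time: 13.45
tool_pos: [0.479, 0.1954, 0.1704]
tcp_rot: [2.514, 1.884, 0.005]
wrist_force: [-0.7, 0.3, 5.9]
width: 0.113
grip_force: 50.1
```

```bash
cat > ov2.py <<'E'
import pickle
from fit import *
G=[]
for n,b in(("near",(.478,.1985)),("touch",(.4784,.1994))):
    _,p,s=pickle.load(open(n+".pkl","rb"));T=s["tool_pos"];z=T[2]-.0728;k=8
    im=cv2.resize(p["color"][:,:,::-1],None,fx=k,fy=k,interpolation=cv2.INTER_CUBIC);raw=im.copy()
    sq=lambda h,z:np.array([[h,h,z],[-h,h,z],[-h,-h,z],[h,-h,z]])
    dr=lambda P,ps,c:cv2.polylines(im,[np.round((proj(place(P,*ps),p)+.5)*k-.5).astype(np.int32)],True,c,1)
    h=(.4775,.1987,0,-.2872);d=(b[0],b[1],z,-.2845)
    dr(sq(.028,.07),h,(0,0,255));dr(sq(.01275,.07),h,(0,0,255));dr(sq(.01475,.07),h,(0,0,255))
    dr(sq(.012,-.028),d,(255,0,255));dr(sq(.012,0),d,(255,0,255));dr(sq(.010,-.034),d,(0,255,255));dr(disc(.0585,.022),d,(0,255,0))
    c=(proj(np.array([[.4775,.1987,.085]]),p)[0]*k).astype(int);cr=lambda i:i[c[1]-140:c[1]+150,c[0]-195:c[0]+195]
    G.append(np.hstack([cr(raw),cr(im)]))
cv2.imwrite("pics/ov2.png",np.vstack(G))
E
python3 ov2.py
```

```text
(no output)
```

View pics/ov2.png

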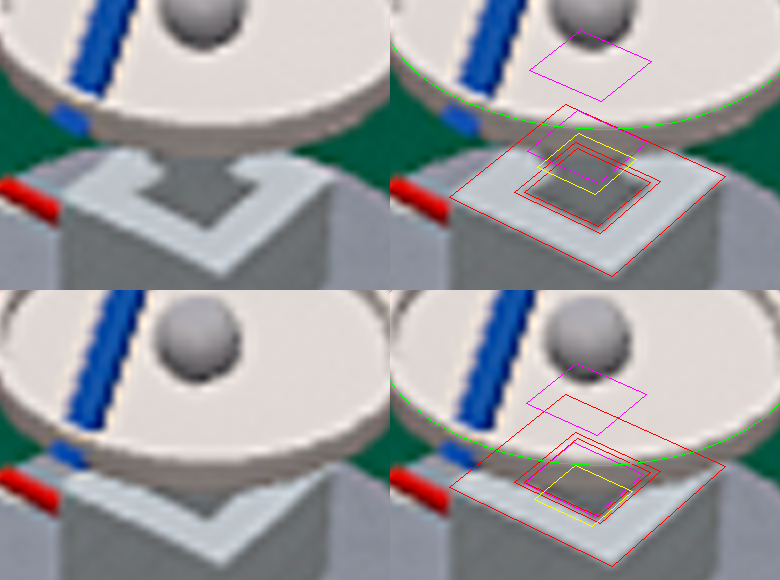

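Request:
{"fn": "drive_tool", "kwargs": {"rows": [[0,0,0,0,0,-0.002,0],[0,0,0,0,0,0,0],[0,0,0,0,0,0,0],[0,0,0,0,0,0,0]]}}

```text
time: 13.78
tool_pos: [0.4777, 0.1949, 0.1707]
tcp_rot: [-2.513, -1.884, 0.0]
wrist_force: [-0.2, 0.6, 0.8]
width: 0.107
grip_force: 49.1
```

Request:
{"fn": "drive_tool", "kwargs": {"rows": [[0,0,0,0,0,0.001,0],[0,0,0,0,0,0.001,0],[0,0,0,0,0,0,0],[0,0,0,0,0,0,0]]}}

```text
time: 14.12
tool_pos: [0.4781, 0.1951, 0.1703]
tcp_rot: [-2.514, -1.884, -0.001]
wrist_force: [-1.6, 0.8, 8.1]
width: 0.103
grip_force: 50.4
```

Request:
{"fn": "drive_tool", "kwargs": {"rows": [[0,0,0,0,0,-0.003,0],[0,0,0,-0.0005,0.001,0,0],[0,0,0,-0.0005,0.0015,0,0],[0,0,0,0,0,0,0],[0,0,0,0,0,0.0015,0],[0,0,0,0,0,0.0015,0],[0,0,0,0,0,0,0],[0,0,0,0,0,0,0]]}}

```text
time: 14.78
tool_pos: [0.4803, 0.1932, 0.1707]
tcp_rot: [2.514, 1.884, 0.0]
wrist_force: [-3.4, -0.7, 9.2]
width: 0.111
grip_force: 50.5
```

Request:
{"fn": "drive_tool", "kwargs": {"rows": [[0,0,0,0,0,-0.003,0],[0,0,0,0.001,-0.001,0,0],[0,0,0,0.0015,-0.0015,0,0],[0,0,0,0.001,-0.001,0,0],[0,0,0,0,0,0.0015,0],[0,0,0,0,0,0.0015,0],[0,0,0,0,0,0,0],[0,0,0,0,0,0,0]]}}

```text
time: 15.45
tool_pos: [0.4775, 0.1973, 0.1687]
tcp_rot: [2.513, 1.885, -0.001]
wrist_force: [0.1, -0.1, -2.7]
width: 0.109
grip_force: 49.0
```

That direction is right: the contact is gone and the shoulder is past the top. Continue down.

Request:
{"fn": "drive_tool", "kwargs": {"rows": [[0,0,0,0,0,0.001,0],[0,0,0,0,0,0.001,0],[0,0,0,0,0,0,0],[0,0,0,0,0,0,0]]}}

```text
time: 15.78
tool_pos: [0.4774, 0.1973, 0.1665]
tcp_rot: [-2.514, -1.884, 0.001]
wrist_force: [0.6, -0.5, -3.3]
width: 0.104
grip_force: 48.8
```

Request:
{"fn": "drive_tool", "kwargs": {"rows": [[0,0,0,0,0,0.001,0],[0,0,0,0,0,0.002,0],[0,0,0,0,0,0.002,0],[0,0,0,0,0,0.002,0],[0,0,0,0,0,0.001,0],[0,0,0,0,0,0,0]]}}

```text
time: 16.28
tool_pos: [0.4775, 0.1974, 0.1585]
tcp_rot: [-2.514, -1.884, 0.001]
wrist_force: [0.1, -1.0, -3.2]
width: 0.111
grip_force: 48.8
```

Request:
{"fn": "drive_tool", "kwargs": {"rows": [[0,0,0,0,0,0.002,0],[0,0,0,0,0,0.002,0],[0,0,0,0,0,0.002,0],[0,0,0,0,0,0.002,0],[0,0,0,0,0,0.002,0],[0,0,0,0,0,0.002,0],[0,0,0,0,0,0.001,0],[0,0,0,0,0,0,0]]}}

```text
time: 16.95
tool_pos: [0.4775, 0.1974, 0.1456]
tcp_rot: [-2.514, -1.884, 0.001]
wrist_force: [0.5, -1.2, -3.6]
width: 0.109
grip_force: 48.8
```

Request:
{"fn": "drive_tool", "kwargs": {"rows": [[0,0,0,0,0,0.001,0],[0,0,0,0,0,0.001,0],[0,0,0,0,0,0.001,0],[0,0,0,0,0,0,0],[0,0,0,0,0,0,0]]}}

```text
time: 17.37
tool_pos: [0.4775, 0.1974, 0.1429]
tcp_rot: [-2.514, -1.884, 0.0]
wrist_force: [-0.3, -2.4, -1.1]
width: 0.109
grip_force: 49.1
```

Request:
{"fn": "drive_tool", "kwargs": {"rows": [[0,0,0,0,0,0.001,0],[0,0,0,0,0,0,0],[0,0,0,0,0,0,0],[0,0,0,0,0,0,0]], "force": 60}}

```text
time: 17.7
tool_pos: [0.4776, 0.1974, 0.1429]
tcp_rot: [2.514, 1.884, 0.0]
wrist_force: [-3.6, -3.4, 5.4]
width: 0.107
grip_force: 60.5
```

Request:
{"fn": "drive_tool", "kwargs": {"rows": [[0,0,-0.5,0,0,0,0],[0,0,-1,0,0,0,0],[0,0,-1.5,0,0,0,0],[0,0,-2,0,0,0,0],[0,0,-2.5,0,0,0,0],[0,0,-2.5,0,0,0,0],[0,0,-2.5,0,0,0,0],[0,0,-2.5,0,0,0,0]]}}

```text
time: 18.37
tool_pos: [0.4777, 0.1973, 0.1429]
tcp_rot: [2.244, 2.198, -0.0]
wrist_force: [-2.7, -4.4, 5.7]
width: 0.109
grip_force: 60.5
```

Fully seated (hard stop at z 0.1429) and turning smoothly. Continue.

Request:
{"fn": "drive_tool", "kwargs": {"rows": [[0,0,-2.5,0,0,0,0],[0,0,-2.5,0,0,0,0],[0,0,-2.5,0,0,0,0],[0,0,-2.5,0,0,0,0],[0,0,-2.5,0,0,0,0],[0,0,-2.5,0,0,0,0],[0,0,-2.5,0,0,0,0],[0,0,-2.5,0,0,0,0]]}}

```text
time: 19.03
tool_pos: [0.4779, 0.1971, 0.1429]
tcp_rot: [1.828, 2.554, -0.0]
wrist_force: [-2.8, -3.6, 5.5]
width: 0.103
grip_force: 60.5
```

Request:
{"fn": "drive_tool", "kwargs": {"rows": [[0,0,-2.5,0,0,0,0],[0,0,-2.5,0,0,0,0],[0,0,-2.5,0,0,0,0],[0,0,-2.5,0,0,0,0],[0,0,-2.5,0,0,0,0],[0,0,-2.5,0,0,0,0],[0,0,-2.5,0,0,0,0],[0,0,-2.5,0,0,0,0]]}}

```text
time: 19.7
tool_pos: [0.4776, 0.1971, 0.1429]
tcp_rot: [1.357, 2.833, -0.001]
wrist_force: [-4.2, -5.2, 6.7]
width: 0.111
grip_force: 60.6
```

Request:
{"fn": "drive_tool", "kwargs": {"rows": [[0,0,-2.5,0,0,0,0],[0,0,-2.5,0,0,0,0],[0,0,-2.5,0,0,0,0],[0,0,-2.5,0,0,0,0],[0,0,-2.5,0,0,0,0],[0,0,-2.5,0,0,0,0],[0,0,-2.5,0,0,0,0],[0,0,-2.5,0,0,0,0]]}}

```text
time: 20.37
tool_pos: [0.4773, 0.197, 0.1429]
tcp_rot: [-0.844, -3.026, 0.002]
wrist_force: [-3.3, -5.2, 7.1]
width: 0.107
grip_force: 60.8
```

Request:
{"fn": "drive_tool", "kwargs": {"rows": [[0,0,-2.5,0,0,0,0],[0,0,-2.5,0,0,0,0],[0,0,-2.5,0,0,0,0],[0,0,-2.5,0,0,0,0],[0,0,-2.5,0,0,0,0],[0,0,-2.5,0,0,0,0],[0,0,-2,0,0,0,0],[0,0,-1,0,0,0,0]]}}

```text
time: 21.03
tool_pos: [0.4772, 0.1968, 0.143]
tcp_rot: [-0.361, -3.12, 0.002]
wrist_force: [-5.1, -5.1, 7.5]
width: 0.109
grip_force: 60.9
```

Request:
{"fn": "drive_tool", "kwargs": {"rows": [[0,0,-0.5,0,0,0,0],[0,0,0,0,0,0,0],[0,0,0,0,0,0,0],[0,0,0,0,0,0,0],[0,0,0,0,0,0,0],[0,0,0,0,0,0,0]]}}

```text
time: 21.53
tool_pos: [0.4773, 0.1968, 0.143]
tcp_rot: [-0.35, -3.121, 0.002]
wrist_force: [-4.1, -5.0, 8.5]
width: 0.104
grip_force: 60.9
```

```bash
python3 st.py; python3 look.py .0729 fin
python3 - <<'E'
import pickle,sys
sys.argv=["",""]
from fit import *
t,p,s=pickle.load(open("fin.pkl","rb"))
k=6;im=cv2.resize(p["color"][:,:,::-1],None,fx=k,fy=k,interpolation=cv2.INTER_CUBIC);raw=im.copy()
for y,c in((-.287,(255,255,255)),(-.287+1.57,(0,255,255)),(-.287+1.37,(0,165,255)),(-.287+1.77,(255,0,255))):
    q=((proj(place(np.array([[.03,0,.03],[.077,0,.03]]),.4775,.1987,0,y),p)+.5)*k).astype(int);cv2.line(im,tuple(map(int,q[0])),tuple(map(int,q[1])),c,1)
c=(proj(np.array([[.4775,.1987,.07]]),p)[0]*k).astype(int)
f=lambda i:i[c[1]-290:c[1]+290,c[0]-200:c[0]+200]
cv2.imwrite("pics/fin2.png",np.hstack([f(raw),f(im)]))
E
```

```text
21.8333 [ 0.4772  0.1968  0.143  -4.9081 -5.5984  7.694  -1.19    0.9353 -0.0888] [0.    0.    0.    0.392 0.641 0.408 0.026 0.035 0.022]
psi 1.3475950658623157 [-3.49783949e-01 -3.12122421e+00  2.36651291e-03] 0.1084607707074575
contact rx,ry -0.04235463450040015 -0.06004626012961773
t 21.8333 tcp [0.4772 0.1968 0.143 ] rot [-3.4980e-01 -3.1212e+00  2.4000e-03] psi 1.3476 F [-4.91 -6.33  7.38] M [-1.182  0.901 -0.074] w 0.108
```

View pics/fin2.png

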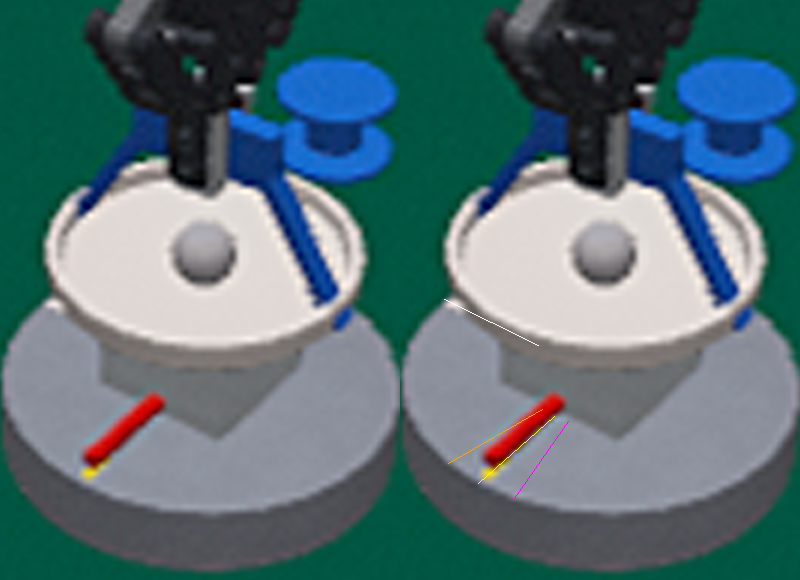

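The picture shows the red pointer on the yellow mark at (90,470), the dish seated and level with the ball in the middle at (205,250), and the grip holding at rest. I'll hand in.

```bash
python3 -c "
from workcell import workorder
print(workorder.finish_job())"
```

```text
the job is handed in; nothing more can be done
None
```

I handed the job in at about 22 s: the dish is fully seated in the tube and held by the handle at the quarter turn, with the pointer on the yellow mark and the ball in the middle, but the interface returned no verdict.

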